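Read in the rack of tall tubes with the contact code reader

ROBOT

A 6-joint arm with a two-finger parallel gripper is mounted at the origin on the work surface. World frame = base frame: x ahead of the robot, y to its left, z up, the work surface at z = 0. Lengths are in m, angles in rad, forces in N, time in s.
With the tool pointing down it reaches from about 0.35 to 0.975 m from the base axis. Payload 7.1 kg.
Tool frame: the origin (TCP) lies midway between the tips of the shut fingers; the grasp point (between the pads) lies 19 mm behind it; z points along the fingers, y is the line along which they close (so a half turn about z gives the same grasp; the last joint's range is limited). The gripper opens to 88 mm and grips with 3 to 60 N. Pads are 20 mm wide; open, the fingers measure 115 mm over their backs; the gripper's body (75 mm by 178 mm) begins 61 mm behind the grasp point.
Start: joints at [1.154, 0.423, 1.63, -0, 1.089, -0.019], TCP at [0.242, 0.576, 0.223] pointing down, gripper open.
Joint ranges: [-3, 3], [-0.9, 2.11], [0.09, 2.58], [-1.31, 4.45], [0.11, 2.69], [-2.54, 2.54]. Speed limits (rad/s): [2.39, 2.39, 3.01, 3.14, 3.14, 3.14].

INTERFACE

Orientations are given as a unit quaternion [w, x, y, z].
In Python, from station import move_pose, movel, movej, command_gripper, wait, inverse_kinematics, read_camera, camera_info, MotionError, job_done, get_time, get_joint_pos, get_qvel, get_effort, get_tcp_pos, get_ee_rot, get_ft_force, get_ft_torque, get_grip_width, get_finger_force gives the robot as it stands. Calls block until the motion is done:
- move_pose(position, orientation): joint-space move of the TCP to a pose.
- movel(position, frame=None, v=0.15, until_force=None): straight line of the TCP; frame=None keeps the orientation; v is the mean speed in m/s. With until_force (N) it stops when the force on the tool has changed by that much, and returns True; else False.
- movej(angles): joint-space move.
- command_gripper(opening): opening from 0.0 (shut) to 1.0 (fully open); the grip force is fixed at half the most; returns when the fingers have stopped.
- wait(seconds).
- inverse_kinematics(position, orientation): joint angles nearest the present ones, or None.
- read_camera(name): name is "side" or "top"; returns the picture (480x640x3 uint8, red, green, blue); there is no depth.
- camera_info(name): a dict with "intrinsics" (3x3 intrinsics, pixels), "T" (4x4, takes a point from camera to world coordinates). Camera axes: x right, y up, looking along -z (the intrinsics and any distortion apply to the point x, -y, -z); pixel columns grow to the right and rows downward; lengths in m; the calibration is good to about 2 mm. A picture is of the moment at which its call begins. camera_info takes no time and is no camera call.
A pose or a line that the arm cannot do raises MotionError and nothing moves.
- job_done(): hands the job in; it is judged then, once.
Readings, each from a call of its own:
- get_time(): time.
- get_joint_pos(): joint angles.
- get_qvel(): joint speeds.
- get_effort(): joint torques, N m.
- get_tcp_pos(): TCP position.
- get_ee_rot(): TCP orientation.
- get_ft_force(): force on the tool from outside, world axes, zero at the start.
- get_ft_torque(): the same for the moment, N m.
- get_grip_width(): opening from 0.0 (shut) to 1.0 (fully open).
- get_finger_force(): force on a finger pad.
Only numpy, scipy, OpenCV 4.12 (cv2) and the standard library are available. Lean on these libraries where they do the work, as an engineer would, in place of code of your own. Each camera call takes 0.05 s, during which the arm holds its last target. There are 200 camera calls.

TASK

Read in the rack of tall tubes: take the code reader wand out of its holder, press its sprung nose squarely onto the middle of the label on that rack's sloped front (its plate floats: follow it back to its stop) and go on lightly until the nose is about half-way in, and hold it still there for about two seconds. Then stand the wand back upright in its holder, fully down, and let go. Do not press the short tubes' label or jab the tall one, and leave both racks, the jar and the roll where they are.

Things in the scene. Friction and masses are not known exactly. Their poses are not given: they have to be found in the camera images.
- wand: Code reader wand, about 0.2 kg, 144 mm long. Origin: centre of the underside of its collar; z runs along the wand from nose to grip. Collar: black disc 44 mm across, z 0 to 6 mm. Grip: grey square bar 26 x 26 mm with sides along the wand's x and y, z 6 to 76 mm. Barrel: black, 24 mm across, z -50 to 0 mm. At the start it stands in the holder with the collar resting on the rim, nose down.
- nose (a joint): Sprung metal nose of the wand (14 mm across, 18 mm proud of the barrel): how far it is pushed in, 0 (out) to 0.010 m (bottomed). The spring needs about 2 N to start and about 7 N to bottom; half-way is about 4.5 N. The label is read between 2.5 and 8 mm.
- nose_tip (a point): Centre of the flat end of the nose (68 mm below the wand's origin with the nose out, and it moves with the nose); axes as the wand's.
- holder: Upright grey cup fixed to the table, 50 mm across outside, bore 32 mm, rim 80 mm above its origin, inner floor at 5 mm, on a black foot 100 x 80 x 8 mm. Origin: centre of the underside, on the table; z up. The wand stands in it with the collar flat on the rim, wand origin 80 mm above the holder's origin.
- tall_rack: The rack to read in: loose white foam block 92 (x) x 112 (y) mm, 60 mm high, with 4 x 5 red-capped tubes reaching 120 mm; about 0.6 kg. Origin: centre of the block's underside. In front of it (-x side, x -102 to -46 mm, 74 mm wide, below 65 mm) a grey mount slopes up at 27 degrees and carries the label on a floating plate.
- tall_rack_label: Label of the tall rack: white, 34 (x) x 54 (y) mm, 2 mm thick, on a floating grey plate 42 x 72 x 5 mm. The plate slides back along its normal under about 1 N, stays where it is left, and has an unknown play of 1 to 10 mm before its stop. Origin: centre of the label's underside; z: normal out of the label (up and to the rack's front), x: up the slope.
- tall_rack_label_mid (a point): Middle of the top face of the tall rack's label; axes as the label's.
- short_rack: Bystander: like the tall rack, with the same sloped label panel, but its block is 45 mm high and its tubes reach only 84 mm. Origin: centre of the block's underside.
- short_rack_label: Label of the short rack, same size and place on its panel. Not to be pressed.
- jar: Bystander: loose clear jar with white lid, 52 mm across, 65 mm high, standing. Origin: centre of the underside.
- label_roll: Bystander: loose roll of paper labels, 68 mm across, 30 mm high, lying flat. Origin: centre of the underside.
Things that resemble listed ones, but are neither listed nor needed, are in the scene too. What is shaped like the wand but blue or turquoise is not meant.

How it is judged:
On the way:
1. the nose is pressed 2.5 to 8 mm in on the tall rack's label, within 9 mm of its middle and 0.14 rad of square, and kept still (under 15 mm/s, 0.15 rad/s) for 1.5 s (value of joint nose between 0.0025 and 0.008 m and distance between nose_tip and tall_rack_label_mid below 0.009 m and angle between the z axis of wand and the z axis of tall_rack_label, either way round below 0.14 rad and contact force between wand and tall_rack_label above 1 N and linear speed of wand below 0.015 m/s and angular speed of wand below 0.15 rad/s), for 1.5 s.
At the end, for the whole second after the job is handed in: The wand stands released and at rest in its holder: collar on the rim (origin 77 to 84 mm above the holder's, within 7 mm sideways), tilted less than 0.1 rad, nose out; both racks, the jar and the roll are within 20 mm of where they started (horizontal distance between wand and holder below 0.007 m and z of wand in the frame of holder between 0.077 and 0.084 m and angle between wand's own z axis and vertical below 0.1 rad and linear speed of wand below 0.02 m/s and value of joint nose below 0.0015 m and distance of each of tall_rack, short_rack, jar, label_roll from where it was at the start of the episode below 0.02 m); the robot touches nothing.
It fails at once if the short rack's label is pressed (contact force between wand and short_rack_label above 1 N).
It fails at once if the tall rack's label is jabbed with more than 20 N (contact force between wand and tall_rack_label above 20 N).
It fails at once if a rack, the jar or the roll is shifted more than 25 mm (distance of any of tall_rack, short_rack, jar, label_roll from where it was at the start of the episode above 0.025 m).
It fails at once if a rack or the jar is tipped (angle between any of tall_rack, short_rack, jar's own z axis and vertical above 0.35 rad).
It also fails if it takes over 61 s, if anything falls off the work surface, if the arm or the gripper's body presses on something with over 40 N, if the wrist force passes 120 N, or if a joint passes its speed limit or range.

## Working session

There is one attempt and no reset: what is moved stays moved. The work goes in short steps, each a Python script; the robot and the scene stay as the last script left them, time stands still between calls to the robot, and variables do not carry over. Pictures are saved under pics/ and viewed, at most 10 in all, crops included, and the job is handed in when it is done.

```bash
mkdir -p pics; ls; python3 - <<'E'
from station import *
import cv2, numpy as np
np.set_printoptions(precision=4,suppress=True)
for n in("side","top"):
    im=read_camera(n); cv2.imwrite(f"pics/{n}0.png",im[:,:,::-1]); c=camera_info(n); print(n,c)
print(get_time(),get_ee_rot(),get_tcp_pos())
E
```

```text
pics
side {'intrinsics': array([[463.3491,   0.    , 320.3169],
       [  0.    , 463.3491, 238.9431],
       [  0.    ,   0.    ,   1.    ]]), 'T': array([[ 0.7118,  0.552 , -0.4343,  0.2779],
       [-0.7022,  0.5467, -0.4561, -0.402 ],
       [-0.0144,  0.6296,  0.7768,  0.6607],
       [ 0.    ,  0.    ,  0.    ,  1.    ]])}
top {'intrinsics': array([[454.6729,   0.    , 322.0178],
       [  0.    , 454.6729, 238.9665],
       [  0.    ,   0.    ,   1.    ]]), 'T': array([[ 0.0254,  0.9957, -0.0894,  0.5214],
       [-0.9997,  0.0257,  0.0028, -0.0618],
       [ 0.0051,  0.0893,  0.996 ,  0.9803],
       [ 0.    ,  0.    ,  0.    ,  1.    ]])}
0.1 [-0.0001  0.1976  0.9803 -0.0006] [0.2419 0.5758 0.222 ]
```

View pics/side0.png

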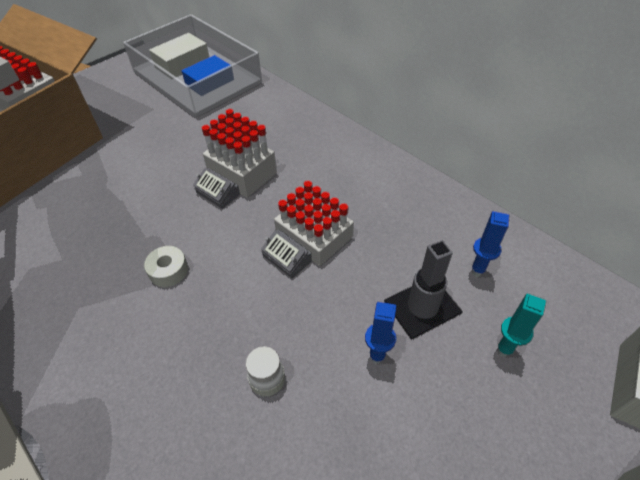

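View pics/top0.png

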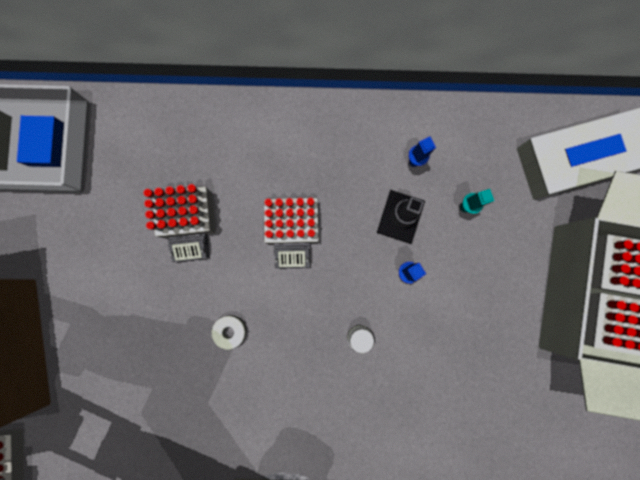

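Side view: the left rack (237,150) has long visible tubes, so it is the tall one. The middle rack (313,222) has short tubes. The wand is grey/black, standing in the holder at (430,280). The wand-shaped things at (490,240) and (380,330) are blue and the one at (523,322) is turquoise, so none of those is meant. In the top view the tall rack is at (177,210) with its label at (187,251), and the holder and wand are at (408,210). I'll confirm this in one enlarged mosaic.

```bash
python3 - <<'E'
import cv2, numpy as np
s=cv2.imread("pics/side0.png");t=cv2.imread("pics/top0.png")
def c(im,u,v,w=80,h=60): return cv2.resize(im[v:v+h,u:u+w],(400,300),interpolation=cv2.INTER_CUBIC)
m=np.vstack([np.hstack([c(s,390,235,100,75),c(s,190,145)]),np.hstack([c(t,370,180),c(t,145,205)])])
m=np.clip(m.astype(float)*1.3,0,255).astype(np.uint8)
cv2.imwrite("pics/crop.png",m)
E
```

```text
(no output)
```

View pics/crop.png

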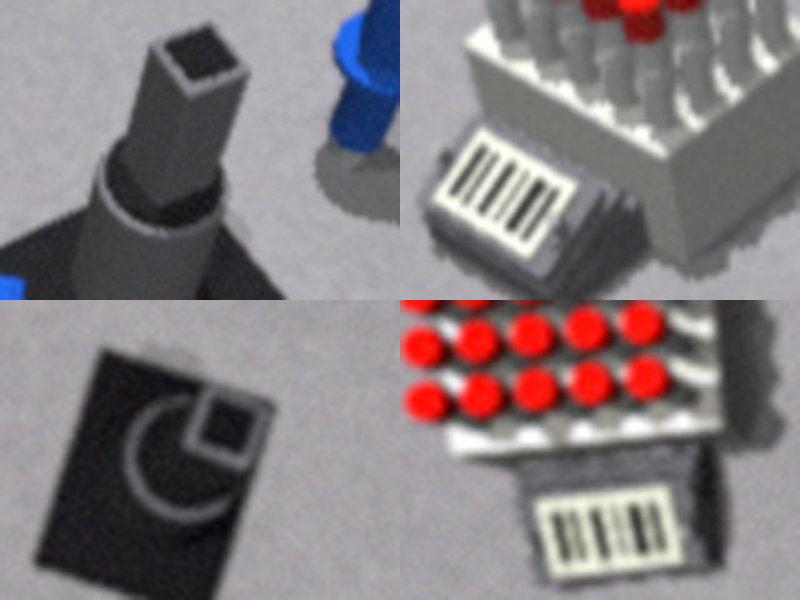

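The crop confirms the grey wand in the holder, and the left rack with long tubes and its label. Next I triangulate the grip-top corners, the label corners and the rim.

```bash
cat > h.py <<'E'
import cv2, numpy as np
from station import *
from scipy.spatial.transform import Rotation as R
np.set_printoptions(precision=4,suppress=True)
def P(n):
    c=camera_info(n); T=np.linalg.inv(c["T"]); return c["intrinsics"]@np.diag([1,-1,-1])@T[:3]
def tri(a,b):  # side px, top px
    X=cv2.triangulatePoints(P("side"),P("top"),np.float64(a).T,np.float64(b).T); X=(X[:3]/X[3]).T
    pr=lambda n:(lambda q:q[:,:2]/q[:,2:])(np.c_[X,np.ones(len(X))]@P(n).T)
    return X,np.linalg.norm(pr("side")-a,axis=1),np.linalg.norm(pr("top")-b,axis=1)
def ray(n,px,z):
    c=camera_info(n);d=np.linalg.inv(c["intrinsics"])@[*px,1];d=c["T"][:3,:3]@(d*[1,-1,-1]);o=c["T"][:3,3]
    return o+d*(z-o[2])/d[2]
def q(Rm): return R.from_matrix(Rm).as_quat(scalar_first=True)
E
python3 - <<'E'
from h import *
s=cv2.imread("pics/side0.png");t=cv2.imread("pics/top0.png")
def sub(im,p,w=2):
    return cv2.cornerSubPix(cv2.cvtColor(im,6),np.float32(p).reshape(-1,1,2),(w,w),(-1,-1),(3,30,.01)).reshape(-1,2)
def labelrect(im,box):
    u,v,w,h=box;c=im[v:v+h,u:u+w].astype(int)
    m=((c.min(2)>150)&(c[:,:,2]-c[:,:,0]>8)).astype(np.uint8); m=cv2.morphologyEx(m,3,np.ones((5,5)))
    k=max(cv2.findContours(m,0,2)[0],key=cv2.contourArea); return cv2.boxPoints(cv2.minAreaRect(k))+[u,v],cv2.contourArea(k),np.array([ (M:=cv2.moments(m,True))['m10']/M['m00']+u, M['m01']/M['m00']+v])
for im,b in((s,(193,165,40,38)),(t,(165,237,45,30))): print(labelrect(im,b))
hs=np.array([[207,170],[225.6,181.6],[218,196.4],[197.4,185]]);ht=np.array([[172,244.4],[199.4,242.4],[201.6,258.6],[174.6,261]])
gs=np.array([[428,245.75],[442.5,241.25],[452,252.5],[438.25,258.75]])-.4;gt=np.array([[410,197.6],[424.4,200.6],[420,213.6],[407.2,209]])-.4
hs-=.4;ht-=.4
# label order side: corner up-left is image far-left = top's?
for nm,a,b in(("label",hs,ht),):
  for A,B in((a,b),(sub(s,a),sub(t,b))):
    for k in range(4):
        X,e1,e2=tri(A,np.roll(B,k,0))
        if e1.max()<3: print(nm,k,X,X.mean(0),e1,e2,np.linalg.norm(np.diff(X,axis=0),axis=1))
for k in range(4):
    X,e1,e2=tri(gs,np.roll(gt,k,0)); 
    if e1.max()<4: print("grip",k,X,X.mean(0),e1,e2,np.linalg.norm(np.diff(X,axis=0),axis=1))
print("rim",ray("top",(406.7,211.2),.08))
print("foot",np.array([ray("top",p,.008) for p in((390.4,189.6),(424.6,200.6),(412.6,241),(377,232))]))
E
```

```text
(array([[197.2176, 184.2294],
       [205.8235, 170.7059],
       [224.0706, 182.3176],
       [215.4647, 195.8412]]), 98.5, array([210.2876, 183.4902]))
(array([[172.7822, 244.8218],
       [198.8218, 242.2178],
       [200.2871, 256.8713],
       [174.2475, 259.4752]]), 246.0, array([185.8901, 250.5916]))
label 0 [[0.5882 0.245  0.0428]
 [0.5926 0.1881 0.047 ]
 [0.5634 0.1843 0.0302]
 [0.5565 0.2423 0.0256]] [0.5752 0.2149 0.0364] [0.6629 0.1888 2.1558 1.6855] [0.6598 0.1825 2.0543 1.6528] [0.0572 0.0339 0.0586]
label 0 [[0.5868 0.2442 0.0443]
 [0.594  0.192  0.0425]
 [0.5649 0.1865 0.0276]
 [0.556  0.2404 0.025 ]] [0.5754 0.2158 0.0349] [0.5242 0.2969 1.9278 0.9219] [0.5215 0.2876 1.8392 0.9028] [0.0527 0.0331 0.0547]
grip 1 [[ 0.6557 -0.2186  0.156 ]
 [ 0.6789 -0.2256  0.1513]
 [ 0.6713 -0.2493  0.1547]
 [ 0.6477 -0.2421  0.1558]] [ 0.6634 -0.2339  0.1544] [0.5064 1.4663 0.4828 0.3881] [0.3999 1.1725 0.3771 0.3002] [0.0246 0.0251 0.0248]
rim [ 0.6623 -0.2323  0.08  ]
foot [[ 0.7199 -0.2102  0.008 ]
 [ 0.6977 -0.2846  0.008 ]
 [ 0.6092 -0.2592  0.008 ]
 [ 0.6267 -0.1824  0.008 ]]
```

```bash
python3 - <<'E'
from h import *
t=cv2.imread("pics/top0.png").astype(int)
# tall rack yaw from cap blobs (top), rays at z=0.12
c=t[170:240,130:220]; m=((c[:,:,2]>130)&(c[:,:,1]<80)).astype(np.uint8)
ys,xs=np.nonzero(m); pts=np.float32([ray("top",(x+130,y+170),.12)[:2] for x,y in zip(xs,ys)])
r=cv2.minAreaRect(pts); print("caps",r)
ctr=np.array(r[0])
for yaw in np.radians([5,6.5,8]):
    d=np.array([np.cos(yaw),np.sin(yaw)]); e=np.array([-d[1],d[0]]); L=np.array([.5753,.2154])-ctr; print("label in rack frame",L@d,L@e)
# candidate poses
def look(name,p,Rm):
    j=inverse_kinematics(p,q(Rm)); print(name,p,j)
a=np.radians(-17.2); y=np.array([np.cos(a),np.sin(a),0]); z=np.array([0,0,-1.]); Rg=np.c_[np.cross(y,z),y,z]
for h in(.28,.102): look("grasp",[.663,-.233,h],Rg)
b=np.radians(6.5);s=np.radians(27);n=np.array([-np.sin(s)*np.cos(b),-np.sin(s)*np.sin(b),np.cos(s)]);y=np.array([np.cos(s)*np.cos(b),np.cos(s)*np.sin(b),np.sin(s)]);z=-n
Rp=np.c_[np.cross(y,z),y,z]
for d in(.15,.09,.075): look("press",np.array([.5753,.2154,.036])+n*d,Rp)
# blue things
for nm,px in(("b1",(405,278)),("b2",(415,160)),("jar",(362,340)),("short",(291,220))): print(nm,ray("top",px,.0))
E
```

```text
caps ((0.6538909077644348, 0.22728270292282104), (0.07873228192329407, 0.09803410619497299), 8.044332504272461)
label in rack frame -0.07932749143223557 -0.004987836711291597
label in rack frame -0.07943087422592963 -0.0029095758616097564
label in rack frame -0.07947981906608996 -0.0008293209339689289
grasp [0.663, -0.233, 0.28] [-0.3549  0.4875  1.3899 -0.      1.2641 -0.0547]
grasp [0.663, -0.233, 0.102] [-0.3549  0.6709  1.5113 -0.      0.9594 -0.0547]
press [0.5076 0.2077 0.1697] [ 0.4518  0.2617  2.1415 -0.4892  0.3264  0.7709]
press [0.5347 0.2108 0.1162] [ 0.4312  0.401   2.1164 -0.693   0.2239  0.9657]
press [0.5415 0.2115 0.1028] [ 0.4265  0.4354  2.1075 -0.7661  0.203   1.0365]
b1 [ 0.5297 -0.2451  0.    ]
b2 [ 0.789  -0.2648  0.    ]
jar [ 0.3962 -0.1549  0.    ]
short [0.6489 0.0038 0.    ]
```

The tall rack's yaw is about 8°, and its label is centred in the rack frame at (-79, -1) mm, which is consistent. The grip centre, rim and foot agree at (0.663, -0.233). Now the grasp.

```bash
cat >> h.py <<'E'
W=np.array([.663,-.2332]); a=np.radians(-17.2); _y=np.array([np.cos(a),np.sin(a),0]); _z=np.array([0,0,-1.])
Rg=np.c_[np.cross(_y,_z),_y,_z]
b=np.radians(7.8); s=np.radians(27); LAB=np.array([.5753,.2154,.0357])
n=np.array([-np.sin(s)*np.cos(b),-np.sin(s)*np.sin(b),np.cos(s)]); ux=np.array([np.cos(s)*np.cos(b),np.cos(s)*np.sin(b),np.sin(s)])
Rp=np.c_[np.cross(ux,-n),ux,-n]
E
python3 - <<'E'
from h import *
move_pose([*W,.28],q(Rg)); movel([*W,.106],v=.12)
print(get_time(),get_tcp_pos(),get_ft_force())
command_gripper(0.0); print("grip",get_grip_width(),get_finger_force(),get_ft_force(),get_time())
movel([*W,.125],v=.05); print(get_ft_force(),get_grip_width())
movel([*W,.28],v=.12); wait(.3)
print(get_tcp_pos(),get_ft_force(),get_ft_torque(),get_time())
for m in("side","top"): cv2.imwrite(f"pics/{m}1.png",read_camera(m)[:,:,::-1])
i=[cv2.imread(f"pics/{m}1.png") for m in("side","top")]
cv2.imwrite("pics/lift.png",np.hstack([cv2.resize(i[0][140:340,340:540],(400,400)),cv2.resize(i[1][120:320,320:520],(400,400))]))
E
```

```text
4.9 [ 0.6636 -0.2334  0.1069] [-0.4048  0.0561  0.6494]
grip 0.30003714062902254 29.603503346443176 [-0.5964  0.1742  1.0635] 5.8667
[ 0.0579 -0.2348 -3.1148] 0.29996124429469534
[ 0.6629 -0.2332  0.2796] [-0.6251 -0.0004 -2.8835] [-0.082   0.071  -0.0356] 8.1417
```

View pics/lift.png

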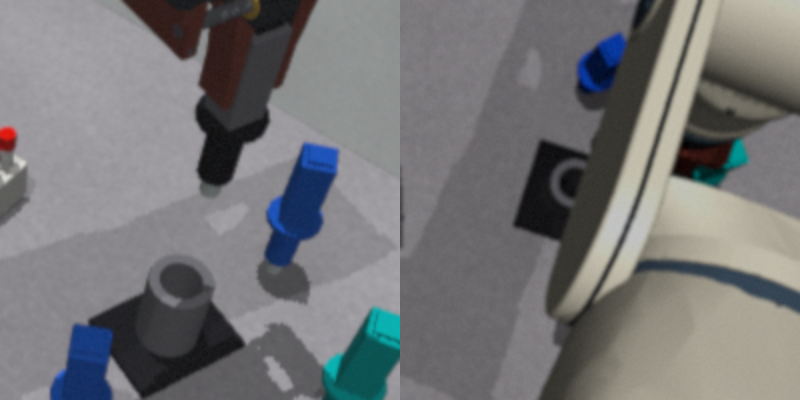

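Wand lifted: grey grip between the fingers, the nose at side px (446,235), and the holder now empty with its rim centre near (430,281). Next is the pre-press pose, with a check of the nose against the label.

```bash
python3 - <<'E'
from h import *
def pj(m,X): v=P(m)@[*X,1]; return v[:2]/v[2]
print("nose pred",pj("side",[.6629,-.2332,.1856]),"rim pred",pj("side",[*W,.08]))
move_pose(LAB+n*.20,q(Rp)); movel(LAB+n*.115,v=.08); wait(.3)
print(get_time(),get_joint_pos(),get_ft_force(),get_ft_torque())
t=get_tcp_pos(); z=R.from_quat(get_ee_rot(),scalar_first=True).as_matrix()[:,2]
print(t,z,-n, "nose pred side/top",pj("side",t+z*.094),pj("top",t+z*.094),"label",pj("side",LAB),pj("top",LAB))
for m in("side","top"): cv2.imwrite(f"pics/{m}2.png",read_camera(m)[:,:,::-1])
i=[cv2.imread(f"pics/{m}2.png") for m in("side","top")]
cv2.imwrite("pics/pre.png",np.hstack([cv2.resize(i[0][120:220,160:260],(400,400),interpolation=2),cv2.resize(i[1][190:290,140:240],(400,400),interpolation=2)]))
E
```

```text
nose pred [443.005  234.6267] rim pred [429.5846 279.4088]
11.4917 [ 0.4299  0.3414  2.132  -0.5585  0.2506  0.8075] [-0.1589 -0.3889 -3.4164] [-0.1166  0.4232 -0.0127]
[0.5237 0.2084 0.1386] [ 0.4503  0.0619 -0.8907] [ 0.4498  0.0616 -0.891 ] nose pred side/top [204.6241 178.4567] [184.5954 254.2378] label [210.2778 183.003 ] [186.9885 250.2596]
```

View pics/pre.png

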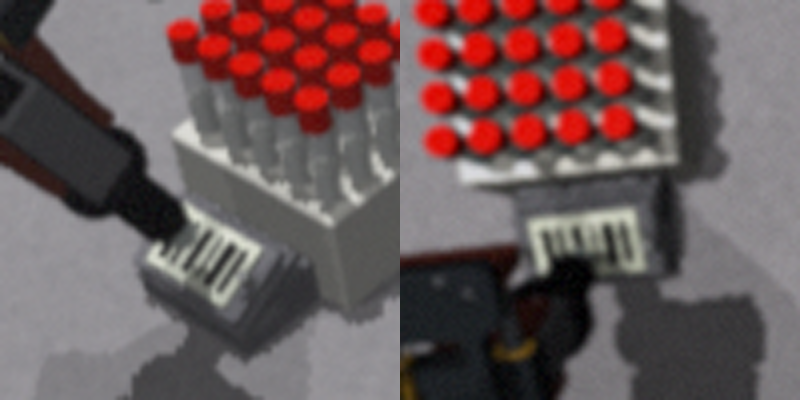

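The nose lines up with the label middle to within about 2 mm: side px (206,179), top (184,255). I shift 1.5 mm for the small offset, then press in small steps while reading the force along the normal.

```bash
python3 - <<'E'
from h import *
B=LAB+.0015*Rp[:,0]
movel(B+n*.100,q(Rp),v=.03); wait(.4)
def F(k=4):
    f=[]
    for _ in range(k): f.append(get_ft_force()@n); wait(.03)
    return np.mean(f)
f0=F(6); d=.100; log=[]
while d>.068:
    d-=.0007; movel(B+n*d,v=.01); f=F(3)-f0; log.append((round(d*1e3,1),round(f,2)))
    if f>4.2: break
print(f0,log,get_time())
for _ in range(5): wait(.4); print(round(F(2)-f0,2),(get_tcp_pos()-B)@n,end=" | ")
print(get_time(),get_grip_width())
cv2.imwrite("pics/press.png",cv2.resize(read_camera("side")[120:220,160:260,::-1],(500,500),interpolation=2))
E
```

```text
-2.425931648627154 [(99.3, np.float64(0.15)), (98.6, np.float64(-0.56)), (97.9, np.float64(-0.17)), (97.2, np.float64(-0.01)), (96.5, np.float64(0.28)), (95.8, np.float64(-0.19)), (95.1, np.float64(0.26)), (94.4, np.float64(0.53)), (93.7, np.float64(-0.2)), (93.0, np.float64(0.4)), (92.3, np.float64(0.13)), (91.6, np.float64(0.34)), (90.9, np.float64(-0.01)), (90.2, np.float64(0.34)), (89.5, np.float64(0.09)), (88.8, np.float64(0.37)), (88.1, np.float64(0.34)), (87.4, np.float64(-0.0)), (86.7, np.float64(2.41)), (86.0, np.float64(2.69)), (85.3, np.float64(3.0)), (84.6, np.float64(3.41)), (83.9, np.float64(3.98)), (83.2, np.float64(3.97)), (82.5, np.float64(3.81)), (81.8, np.float64(4.84))] 21.9417
4.62 0.08182525296902536 | 5.45 0.08178033970087667 | 4.49 0.08181455169110292 | 4.71 0.08180743154998266 | 4.94 0.08180287869077774 | 24.275 0.297180560222203
```

View pics/press.png

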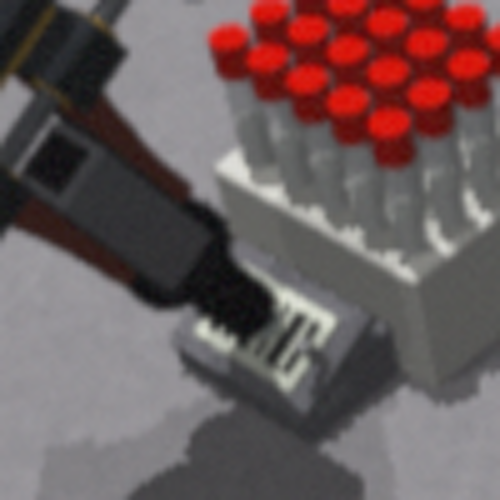

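The force sat at ~0.3 N while the plate slid, reached the stop near d = 87 mm, then rose along the spring ramp to about 4.7 N, which is roughly 5 mm in. It has held still for over 2 s on the label's middle, and the rack has not moved. I'll hold briefly longer, then return the wand.

```bash
python3 - <<'E'
from h import *
wait(.6); B=LAB+.0015*Rp[:,0]
movel(B+n*.11,v=.04); movel(B+n*.22,v=.12)
move_pose([*W,.28],q(Rg)); wait(.3)
im=read_camera("side"); cv2.imwrite("pics/ret.png",cv2.resize(im[140:340,340:540,::-1],(500,500),interpolation=2))
print(get_time(),get_ft_force(),get_tcp_pos())
movel([*W,.20],v=.12)
r=movel([*W,.112],v=.05,until_force=8); print(r,get_tcp_pos(),get_ft_force(),get_time())
if not r:
    r=movel([*W,.1045],v=.012,until_force=4); print(r,get_tcp_pos(),get_ft_force(),get_ft_torque(),get_time())
E
```

```text
28.95 [-0.0994  0.4405 -2.8078] [ 0.6631 -0.2326  0.2802]
False [ 0.6632 -0.2333  0.1124] [-0.3312  0.3385 -2.6434] 31.675
True [ 0.6629 -0.2332  0.1059] [0.0289 0.6109 4.7255] [-0.0073  0.1269 -0.0688] 32.1917
```

View pics/ret.png

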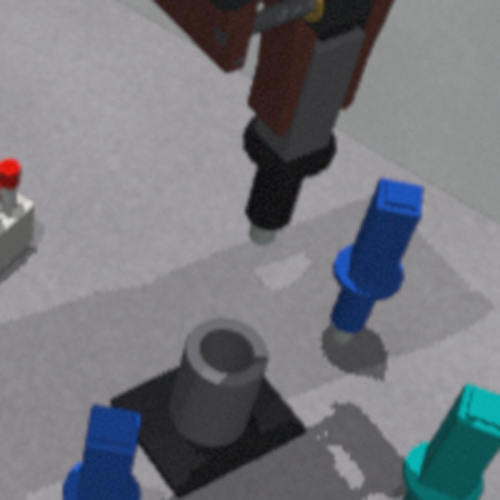

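The wand was straight in the hand, and it touched down on the rim at TCP z = 0.1059, the same height as at the grasp. Release and retreat.

```bash
python3 - <<'E'
from h import *
command_gripper(1.0); wait(.2); movel([*W,.26],v=.12)
move_pose([.45,-.0,.32],q(R.from_matrix(Rg).as_matrix())); wait(.4)
print(get_time(),get_ft_force(),get_grip_width())
im=read_camera("side"); t=read_camera("top"); cv2.imwrite("pics/end_s.png",im[:,:,::-1]); cv2.imwrite("pics/end_t.png",t[:,:,::-1])
cv2.imwrite("pics/end.png",np.hstack([im[:,160:560,::-1],t[:,60:460,::-1]]))
E
```

```text
36.5083 [ 0.4347 -0.0462 -0.1375] 0.9981994299382774
```

View pics/end.png

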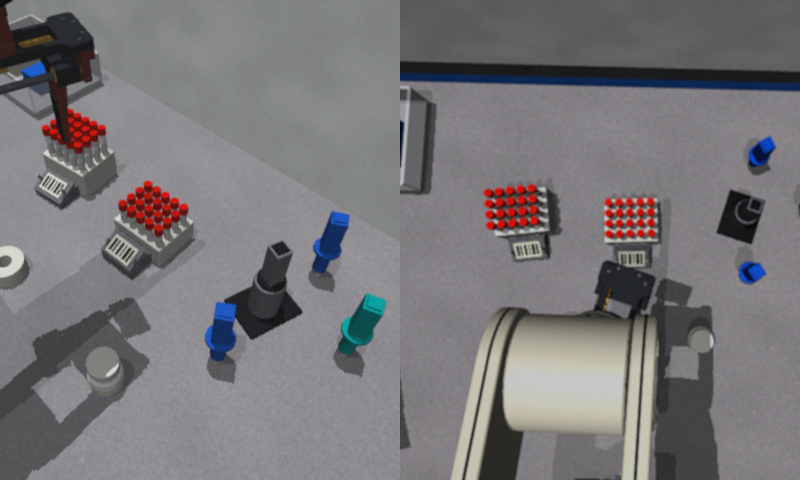

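The wand stands upright in the holder with its grip top at side px (440,249), as at the start. The racks, jar and roll are where they started, and the arm is clear.

```bash
python3 -c "
from station import *
print(job_done(),get_time())"
```

```text
the job is handed in; nothing more can be done
the job is handed in; nothing more can be done
```

I pressed the tall rack's label about half-way in (roughly 4.7 N) and held it for over 2 s, then stood the wand back in its holder, released it and handed the job in; I haven't seen the judge's verdict.

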